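# Seat an extinguisher shell and set the label guide to its gauge mark

## Task

Get the labelling cradle ready: with a fingertip push the red cylinder lying in it along its rolls until its neck is home against the black neck stop, and roll the knurled wheel under a light fingertip until the gap closes between the guide's red pointer and the green gauge mark, so that the pointer's tip ends within the width of the mark. Move the guide by the wheel only, lift or grip nothing, and leave the mark and everything else on the bench where it is.

Things in the scene. Friction and masses are not known exactly. Their poses are not given: they have to be found in the camera images.
- cradle: labelling cradle fixed to the bench; aluminium base plate 280 x 400 mm, 12 mm thick. Origin: centre of its underside on the bench, z up; +y runs from the cylinder's base to its neck, +x away from the robot. In its frame the cylinder's axis lies along y at x -55, z 76 mm; lead screw and wheel at x +60; white scale bar at x 100 to 122, top z 60. Highest part: the curved steel guide blade, z 137 mm
- cylinder_base (a point): centre of the flat round base (its -y end) of the red steel cylinder shell that lies in the cradle: 90 mm across, 240 mm long overall, 0.5 to 1 kg, loose, 76 mm above the bench. Pushing it to +y of the cradle slides it (about 3 to 9 N) towards the neck stop; same axes as the cradle
- cylinder: the whole of that red cylinder; origin at its middle, on its axis half-way along its 240 mm; axes as the cradle
- cylinder_neck (a point): centre of the end face of that cylinder's steel neck (33 mm across), its +y end, 120 mm from the middle
- neck_stop (a point): centre of the face of the black neck stop pad (44 mm across), which looks to -y of the cradle; the cylinder is home when its neck's end face meets this pad. Axes as the cradle
- wheel: knurled black-rimmed wheel, 72 mm across, 18 mm wide; origin at its centre, 52 mm above the bench (its top at 88 mm), axle along the cradle's y, between two grey cheeks (tops z 70 mm, 3 mm off its faces). Its top moving to cradle +x (away from the robot) drives the pointer to +y, 20 mm a turn (3.18 mm per rad); turned back, to -y. Takes about 2 N at the rim; stays where left. Its axes turn with it
- pointer_tip (a point): tip of the guide's red pointer (2.2 mm wide at the tip), 66 mm above the bench, just over the scale bar. It moves only along the cradle's y; starts on the -y side of the green mark
- gauge_mark (a point): middle of the top of the green gauge mark, a clip 5 mm wide (along y) on the white scale bar, top 63 mm above the bench. The tip must end within its width in y. Axes as the cradle. (A blue clip farther to +y is for another size: ignore it.)
- guide: the label guide: blue carriage 50 x 46 mm, top 68 mm above the bench, with the red pointer on its +x side and a steel arm and curved blade over the cylinder on its -x side; driven by the lead screw, not to be pushed. Its origin is not on the part: use pointer_tip
- shell_a: a second bare red steel extinguisher shell, 90 mm across and 240 mm tall, standing; bystander. Origin at the centre of its underside
- shell_b: a third red shell like shell_a, standing; bystander. Origin at the centre of its underside
- spray: white spray bottle with yellow trigger head, 76 mm across, 217 mm tall; bystander. Origin at the centre of its underside
- label_roll: paper label roll lying flat, 100 mm across, 45 mm high, open middle; bystander. Origin at the centre of its underside
- valve: brass extinguisher valve with a black and steel squeeze lever, about 70 mm high, standing; bystander. Origin at the centre of its foot
- wrench: steel wrench 200 mm long lying flat; bystander. Origin on its underside
- dial: round pressure gauge 56 mm across lying face up, 21 mm high; bystander. Origin at the centre of its underside

How it is judged:
By the outcome, as a careful person would: the job done as asked, in the order asked, and still so for the second after the job is handed in, with the robot touching nothing.
It also fails if it takes over 72 s, if anything falls off the work surface, if the arm or the gripper's body presses on something with over 40 N, if the wrist force passes 120 N, or if a joint passes its speed limit or range.

## Robot

A 6-joint arm with a two-finger parallel gripper is mounted at the origin on the work surface. World frame = base frame: x ahead of the robot, y to its left, z up, the work surface at z = 0. Lengths are in mm, angles in degrees, forces in N, time in s.
With the tool pointing down it reaches from about 350 to 850 mm from the base axis. Payload 8.1 kg.
Tool frame: the origin (TCP) lies between the finger pads; the fingertips stand 22 mm ahead of it and the grasp point (between the pads) lies 3 mm ahead of it; z points along the fingers, y is the direction in which the jaws open and shut (so a half turn about z gives the same grasp; the last joint's range is limited). The gripper opens to 85 mm and grips with 20 to 120 N. Pads are 22 mm wide; open, the fingers measure 114 mm over their backs; the gripper's body (76 mm by 85 mm) begins 54 mm behind the grasp point. The pads swing forward as they close: fully open they stand 13 mm farther back than shut.
Start: joints at [-70.669, 7.471, 85.268, -0, 87.261, -4.893], TCP at [246.209, -547.162, 253.292] pointing down, gripper open.
Joint ranges: [-169.43, 169.43], [-51.17, 129.36], [1.28, 143.12], [-76.62, 256.62], [0, 156.53], [-152.29, 152.29]. Speed limits (degrees/s): [136.94, 136.94, 159.86, 180, 180, 180].

## Interface

Orientations are given as [roll, pitch, yaw] about the fixed x, y, z axes, in that order (R = Rz(yaw) Ry(pitch) Rx(roll)).
In Python, from bench import r gives the robot as it stands.
- The arm moves only by the tool drive_tool, never from a script. Its argument "moves" is a list of rows, each a list of 2 entries, a list of its own where there are three numbers: the shift along the world's x, y, z in mm, then the turn about the world's z in degrees. A call has exactly 8 rows; each row is the pose to reach, as a shift and turn from the pose commanded when the call began; what a row does not reach only later rows make up. A row lasts 1/12 s, in which the tool goes at most 41.7 mm and 7.16 degrees, less where a joint would pass 70% of its speed; a pose out of reach is approached as far as the arm can. A call with a gripper value outside its range is refused whole. "fingers" is the finger opening in mm, from 0 to 85.4, set as the call begins (left out, the last holds). The fingers move at their own pace and stop on an object; "squeeze" is the grip in N (left out, the last holds). Time passes only in rows, so rows that repeat a pose let the fingers close, or fill a call up. It gives the time, the measured TCP pose, the force and the opening at its end, in the units of the state.
- r.sense(): the state, without advancing time (a new reading comes with each control period).
- r.snapshot(name): name is "side" or "top" or "wrist"; returns a dict with "pixels" (420x560x3 uint8, red, green, blue), "camera_matrix" (3x3 intrinsics, pixels), "xyz" and "orientation" of the camera in the world. Camera axes: x right, y down, z forward; pixel columns grow to the right and rows downward; lengths in mm; the calibration is good to about 2 mm. A picture is of the moment at which its call begins. There is no depth.
- r.hand_in(): hands the job in, once; it reports no verdict.
The state is a dict: "time": time; "joint_pos": joint angles; "qd": joint speeds; "joint_efforts": joint torques, N m; "tool_pos": TCP position; "tcp_rot": TCP orientation; "ft_force": force on the tool from outside, world axes, zero at the start; "wrist_torque": the same for the moment, N m; "finger_gap": finger opening in mm.
Only numpy, scipy, OpenCV 4.12 (cv2) and the standard library are available. Lean on these libraries where they do the work, as an engineer would, in place of code of your own. Each camera call takes 0.05 s, during which the arm holds its last target.

## Working session

There is one attempt and no reset: what is moved stays moved. The work goes in short steps, Python scripts to look and compute and a tool call to move; the robot and the scene stay as the last step left them, time stands still between calls to the robot, and variables do not carry over. Pictures are saved under pics/ and viewed, and the job is handed in when it is done.

Besides the shell and the picture viewer there is one more tool, called after ">>>" in YAML: its name, and indented under it one key for each argument. drive_tool: Moves the arm, as the interface text tells. Its arguments: {"type":"object","properties":{"moves":{"type":"array","items":{"type":"array"}},"fingers":{"type":"number"},"squeeze":{"type":"number"}},"required":["moves"]}

```bash
mkdir -p pics
python3 - <<'E'
from bench import r
import cv2,numpy as np,pickle
d={}
for n in("side","top","wrist"):
    s=r.snapshot(n);d[n]=s;cv2.imwrite(f"pics/a_{n}.png",s["pixels"][:,:,::-1]);print(n,np.round(s["camera_matrix"],1).tolist(),s["xyz"],s["orientation"])
pickle.dump(d,open("a.pkl","wb"))
print(r.sense())
E
```

```text
side [[441.7, 0.0, 282.8], [0.0, 441.7, 207.9], [0.0, 0.0, 1.0]] [ 453.62581307 1002.23762761 1094.12453632] [-1.35544902e+02  6.40302061e-02 -1.71199565e+02]
top [[483.1, 0.0, 269.6], [0.0, 483.1, 206.3], [0.0, 0.0, 1.0]] [ 431.23008098   25.3837778  1417.78251783] [-171.12629897   -0.28175139  -89.83157367]
wrist [[375.3, 0.0, 276.8], [0.0, 375.3, 209.2], [0.0, 0.0, 1.0]] [ 311.47165885 -518.0930825   372.83516746] [ 1.63411287e+02  8.40750624e-02 -6.57568804e+01]
{'time': 0.15, 'joint_pos': array([-7.06671348e+01,  7.50679655e+00,  8.53145371e+01,  1.56515224e-03,
        8.72631150e+01, -4.89316886e+00]), 'qd': array([-0.0596609 , -0.22669098, -0.22759359,  0.06982029,  0.11728756,
       -0.0072754 ]), 'joint_efforts': array([ 1.94415802e-04, -5.70065010e+01, -5.01157451e+01, -2.63076754e-04,
        9.54877323e-03,  2.13479052e-05]), 'tool_pos': array([ 246.09854838, -546.77201116,  252.47235079]), 'tcp_rot': array([-1.79915992e+02, -8.76086464e-03,  2.42259518e+01]), 'ft_force': array([0.32341067, 0.05636044, 0.2759845 ]), 'wrist_torque': array([-0.05859085, -0.02637278, -0.0048022 ]), 'finger_gap': 85.25015098871764}
```

View pics/a_top.png

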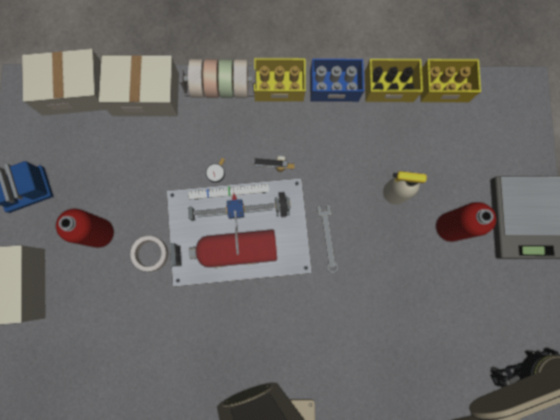

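View pics/a_side.png

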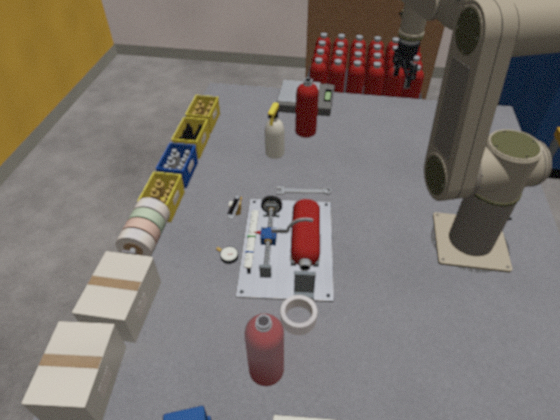

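View pics/a_wrist.png

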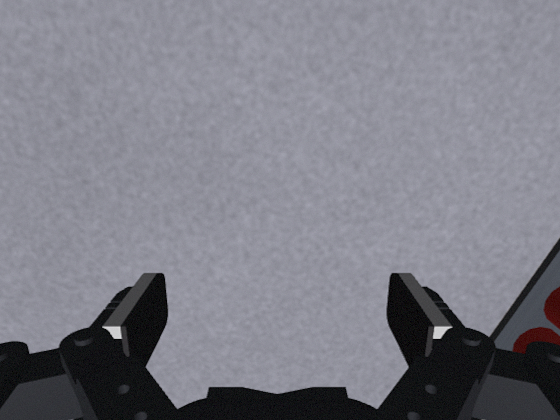

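The top view shows the cradle at about (240,232), its +y to the left. The red cylinder's base is at (276,247), the wheel at (284,205) and the pointer at (235,196), with the wrench just right of the plate. I'll enlarge the view to measure these.

```bash
cat > h.py <<'E'
import numpy as np,cv2,pickle
from scipy.spatial.transform import Rotation as R
def ray(s,px):
    K=np.array(s["camera_matrix"]);d=R.from_euler('xyz',s["orientation"],degrees=True).as_matrix()@np.linalg.inv(K)@np.array([px[0],px[1],1.]);return np.array(s["xyz"]),d
def onz(s,px,z):
    o,d=ray(s,px);return o+d*(z-o[2])/d[2]
def proj(s,p):
    M=R.from_euler('xyz',s["orientation"],degrees=True).as_matrix();c=M.T@(np.array(p)-s["xyz"]);u=np.array(s["camera_matrix"])@c;return u[:2]/u[2]
def crop(s,x0,y0,x1,y1,f,name):
    cv2.imwrite(name,cv2.resize(s["pixels"][y0:y1,x0:x1,::-1],None,fx=f,fy=f,interpolation=cv2.INTER_CUBIC))
E
python3 - <<'E'
from h import *
d=pickle.load(open("a.pkl","rb"));t=d["top"];crop(t,160,170,320,290,5,"pics/b_top.png")
crop(d["side"],210,180,350,310,5,"pics/b_side.png")
g=cv2.cvtColor(t["pixels"],cv2.COLOR_RGB2HSV)
sub=np.zeros(g.shape[:2],bool);sub[170:295,155:320]=1
# plate corners
m=((g[...,2]>140)&(g[...,1]<60)&sub).astype(np.uint8);m=cv2.morphologyEx(m,cv2.MORPH_CLOSE,np.ones((3,3)))
cs=max(cv2.findContours(m,0,2)[0],key=cv2.contourArea);rc=cv2.minAreaRect(cs);print(rc)
for c in cv2.boxPoints(rc): print(c,onz(t,c,12).round(1))
m=((g[...,1]>150)&((g[...,0]<8)|(g[...,0]>172))&sub).astype(np.uint8)
for c in cv2.findContours(m,0,2)[0]:
    if cv2.contourArea(c)>3: print("red",cv2.contourArea(c),cv2.boundingRect(c),cv2.minAreaRect(c))
E
```

```text
((237.3208465576172, 231.663818359375), (95.03659057617188, 138.19752502441406), 84.42780303955078)
[163.93457 191.07956] [695.2 331.7  12. ]
[301.47906 177.66058] [737.3 -75.3  12. ]
[310.70712 272.24808] [458.7 -99.9  12. ]
[173.16263 285.66705] [419.3 295.2  12. ]
red 819.0 (200, 239, 68, 25) ((233.2689666748047, 250.72760009765625), (22.09010124206543, 66.85161590576172), 85.2363510131836)
```

View pics/b_top.png

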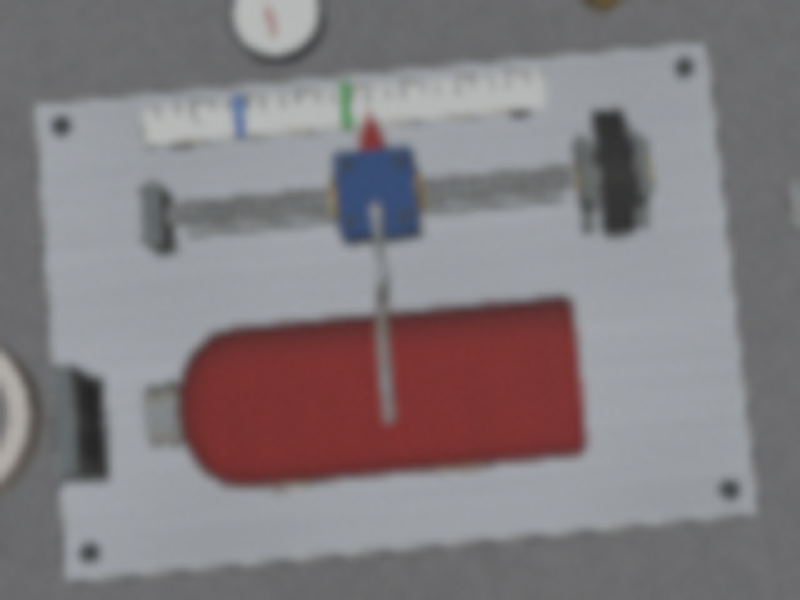

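View pics/b_side.png

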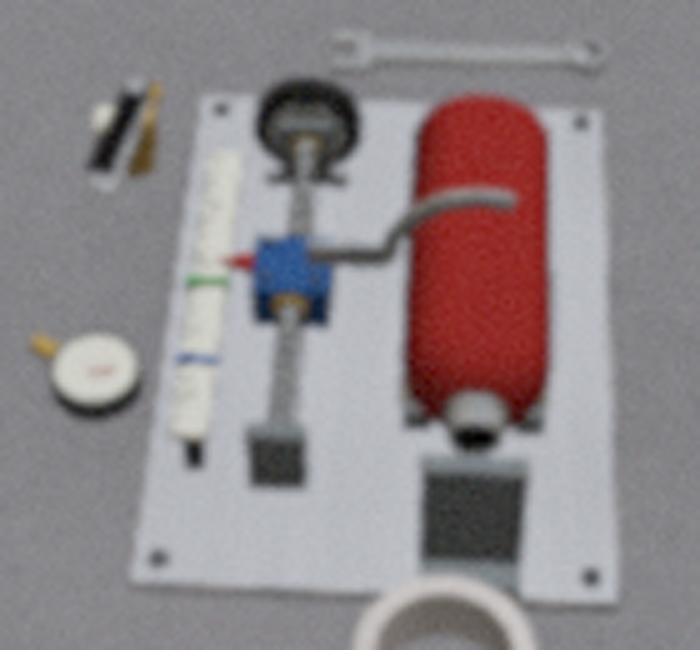

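The enlarged top view shows the plate corners at crop px (35,105), (705,45), (757,513) and (67,580), with screws near them. I can also see the pointer tip at (370,116) and the green mark at (346,106). The neck end is at x≈146, the stop face at x≈103, the base end at about (577,378) and the wheel at (615,172).

```bash
cat >> h.py <<'E'
def full(x,y,x0=160,y0=170,f=5): return np.array([(x+.5)/f-.5+x0,(y+.5)/f-.5+y0])
E
python3 - <<'E'
from h import *
d=pickle.load(open("a.pkl","rb"));t=d["top"];s=d["side"]
loc=np.array([[140,200],[140,-200],[-140,-200],[-140,200]])
for nm,pts in(("corn",[(35,105),(705,45),(757,513),(67,580)]),("scr",[(61,125),(684,67),(729,489),(89,552)])):
    P=np.array([onz(t,full(*p),12)[:2] for p in pts]);c=P.mean(0)
    a=P[0]+P[3]-P[1]-P[2];yaw=np.degrees(np.arctan2(-a[0],a[1]));b=P[0]+P[1]-P[2]-P[3];yx=np.degrees(np.arctan2(b[1],b[0]))
    print(nm,P.round(1).tolist(),c.round(1),yaw,yx,np.linalg.norm(a)/2,np.linalg.norm(b)/2)
# side: corners & screws
P=np.array([onz(s,full(*p,210,180,5),12)[:2] for p in [(157,558),(221,108),(581,122),(591,577)]]);c=P.mean(0)
a=P[0]+P[3]-P[1]-P[2];print("side scr",P.round(1).tolist(),c.round(1),np.degrees(np.arctan2(-a[0],a[1])))
def L(p,c,yaw):
    th=np.radians(yaw);q=p[:2]-c;return np.array([q@[np.cos(th),np.sin(th)],q@[-np.sin(th),np.cos(th)]])
P=np.array([onz(t,full(*p),12)[:2] for p in [(61,125),(684,67),(729,489),(89,552)]]);c=P.mean(0);a=P[0]+P[3]-P[1]-P[2];yaw=np.degrees(np.arctan2(-a[0],a[1]))
for n,p,z in [("tip",(370,116),66),("markM",(346,106),63),("base top edge (569,300)",(569,300),76),("base bot",(584,452),76),("neck end",(147,414),76),("stopface top",(103,378),110),("wheel top",(611,172),88),("wheel ctr top L",(595,112),88),("w",(612,235),52)]:
    q=onz(t,full(*p),z);print(n,q.round(1),L(q,c,yaw).round(1))
for n,p,z in [("s tip",(225,262),66),("s mark",(207,281),63),("neck end",(475,432),76)]:
    q=onz(s,full(*p,210,180,5),z);print(n,q.round(1),L(q,c,yaw).round(1))
E
```

```text
corn [[696.6, 323.9], [734.5, -72.7], [458.8, -100.8], [419.5, 295.7]] [577.4 111.5] 5.554427121895794 5.821764968928034 398.3774044040429 277.8115984438996
scr [[684.7, 308.1], [721.1, -60.1], [472.5, -84.7], [435.4, 283.6]] [578.4 111.7] 5.695982096589559 5.644914371821988 370.09775744749805 250.11492282113517
side scr [[685.3, 305.8], [722.3, -63.6], [473.2, -87.9], [435.8, 280.5]] [579.1 108.7] 5.751932572739335
tip [680.8 121.9  66. ] [102.9   0. ]
markM [687.1 135.9  63. ] [110.6  13.3]
base top edge (569,300) [575.    8.7  76. ] [ -13.6 -102.2]
base bot [4.907e+02 3.000e-01 7.600e+01] [ -98.4 -102.2]
neck end [510.8 242.2  76. ] [-54.3 136.5]
stopface top [528.2 261.  110. ] [-35.2 153.5]
wheel top [645.5 -14.4  88. ] [  54.3 -132.2]
wheel ctr top L [679.5  -5.5  88. ] [  89.  -126.7]
w [614.9 -16.1  52. ] [  23.6 -130.8]
s tip [679.5 122.3  66. ] [101.6   0.5]
s mark [688.1 136.7  63. ] [111.6  13.9]
neck end [510.5 236.   76. ] [-55.3 130.4]
```

Both views agree: the cradle's centre is near (578.7,110.5) with yaw 5.7°, and the cylinder base is at local y≈-103. The gap to the stop is about 17 mm, and the pointer is 13.3 mm short of the mark. I'll close the fingers and go behind the base with tool x along cradle +y (yaw 95.7).

>>> drive_tool:
  moves:
    - [[18,32,0],4.5]
    - [[36,64,0],9]
    - [[55,96,0],13.5]
    - [[73,128,0],18]
    - [[91,160,0],22.5]
    - [[110,192,0],27]
    - [[128,224,0],31]
    - [[146,257,0],35.5]
  fingers: 0
  squeeze: 20

```text
time: 0.82
tool_pos: [392.6, -288.5, 253.1]
tcp_rot: [-180.0, -0.0, 59.9]
ft_force: [0.5, -0.5, -0.6]
finger_gap: -0.1
```

>>> drive_tool:
  moves:
    - [[18,32,0],4.5]
    - [[36,64,0],9]
    - [[55,96,0],13.5]
    - [[73,128,0],18]
    - [[91,160,0],22.5]
    - [[110,192,-20],27]
    - [[128,224,-45],31.5]
    - [[146,257,-70],36]

```text
time: 1.48
tool_pos: [536.5, -36.4, 186.8]
tcp_rot: [179.9, 0.0, 96.0]
ft_force: [0.7, -1.2, -0.3]
finger_gap: -0.0
```

Run:
```python
from h import *
from bench import r
s=r.snapshot("wrist");cv2.imwrite("pics/c_w.png",s["pixels"][:,:,::-1])
t=r.snapshot("side");crop(t,200,150,360,270,5,"pics/c_s.png")
q=r.sense();print(q["time"],q["tool_pos"],q["tcp_rot"],q["ft_force"],q["finger_gap"],q["joint_pos"])
```

```text
1.5833 [534.03884763 -33.39901395 181.79371407] [-179.59893799   -0.20774937   96.1579185 ] [-1.51075123 -0.06871293 -0.35202695] -0.17831343022228258 [-9.13037429e+00  4.14294782e-01  1.00213654e+02  9.61581893e-02
  7.98137132e+01 -1.53063902e+01]
```

View pics/c_w.png

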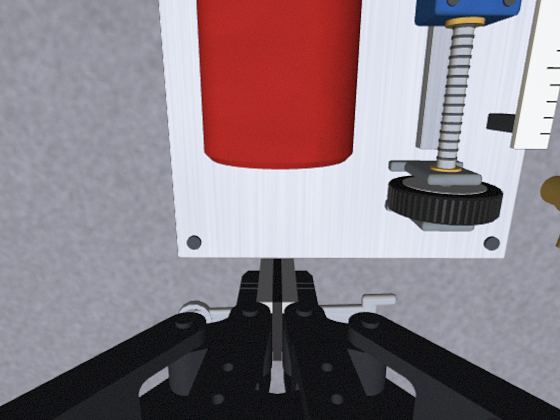

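View pics/c_s.png

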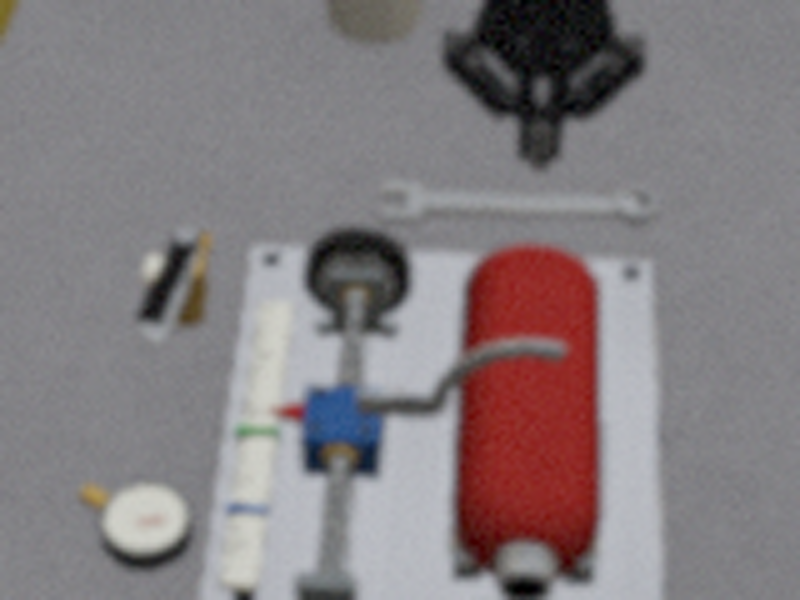

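The fingertips are shut and stand behind the base, roughly centred on it (column ~277 against a base spanning 203–353), clear of the wrench. I'll lower them now.

>>> drive_tool:
  moves:
    - [[0,0,-20],0]
    - [[0,0,-45],0]
    - [[0,0,-70],0]
    - [[0,0,-90],0]
    - [[0,0,-97],0]
    - [[0,0,-97],0]
    - [[0,0,-97],0]
    - [[0,0,-97],0]

```text
time: 2.25
tool_pos: [536.7, -38.6, 92.0]
tcp_rot: [179.9, 0.0, 95.7]
ft_force: [-0.2, -0.3, 0.9]
finger_gap: -0.1
```

Run:
```python
from h import *
from bench import r
s=r.snapshot("wrist");cv2.imwrite("pics/d_w.png",s["pixels"][:,:,::-1])
q=r.sense();print(q["time"],q["tool_pos"],q["tcp_rot"],q["ft_force"],q["finger_gap"])
c=np.array([578.7,110.5]);th=np.radians(5.7);M=np.array([[np.cos(th),-np.sin(th)],[np.sin(th),np.cos(th)]])
p=M.T@(q["tool_pos"][:2]-c);print("local",p)
import pickle
for n,px in(("baseL",(205,150)),("baseR",(353,150))): pass
```

```text
2.3 [536.85222224 -38.51146849  92.09838872] [1.79828031e+02 4.70565612e-02 9.57102693e+01] [0.65372809 0.19447253 0.14159274] 0.16562561102930254
local [ -56.44064612 -144.1183809 ]
```

View pics/d_w.png

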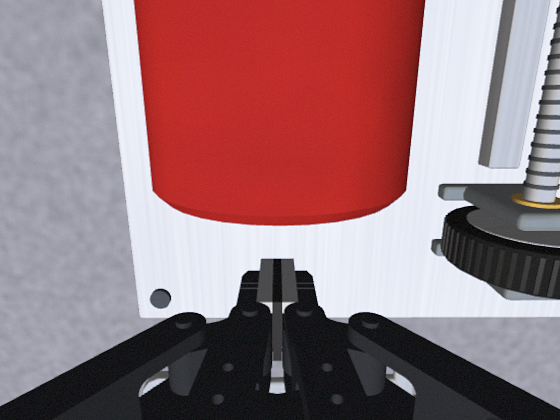

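The fingertips are centred behind the base and about 30 mm from it. I'll approach, then push slowly.

>>> drive_tool:
  moves:
    - [[1,3,-3],0]
    - [[1,7,-5],0]
    - [[0.5,11,-6],0]
    - [[0,15,-6],0]
    - [[-0.5,19,-6],0]
    - [[-1,23,-6],0]
    - [[-1.2,25,-6],0]
    - [[-1.4,27,-6],0]

```text
time: 2.97
tool_pos: [534.2, -11.3, 84.2]
tcp_rot: [180.0, 0.1, 95.7]
ft_force: [-0.6, -4.0, -0.5]
finger_gap: -0.1
```

>>> drive_tool:
  moves:
    - [[-0.2,1.5,0],0]
    - [[-0.3,3,0],0]
    - [[-0.5,4.5,0],0]
    - [[-0.6,6,0],0]
    - [[-0.8,7.5,0],0]
    - [[-0.9,9,0],0]
    - [[-1,10,0],0]
    - [[-1,10,0],0]

```text
time: 3.63
tool_pos: [533.1, -0.9, 84.1]
tcp_rot: [180.0, -0.0, 95.7]
ft_force: [-1.1, -4.0, 0.7]
finger_gap: -0.5
```

Run:
```python
from h import *
from bench import r
s=r.snapshot("wrist");cv2.imwrite("pics/e_w.png",s["pixels"][:,:,::-1])
t=r.snapshot("top");crop(t,160,170,320,290,5,"pics/e_t.png")
q=r.sense();print(q["time"],q["tool_pos"],q["tcp_rot"],q["ft_force"],q["finger_gap"])
```

```text
3.7333 [533.09827499  -0.98106679  84.09871568] [ 1.79999949e+02 -1.11701121e-02  9.57288031e+01] [-1.05136983 -3.61703947  1.42174699] -0.05985017449463653
```

View pics/e_t.png

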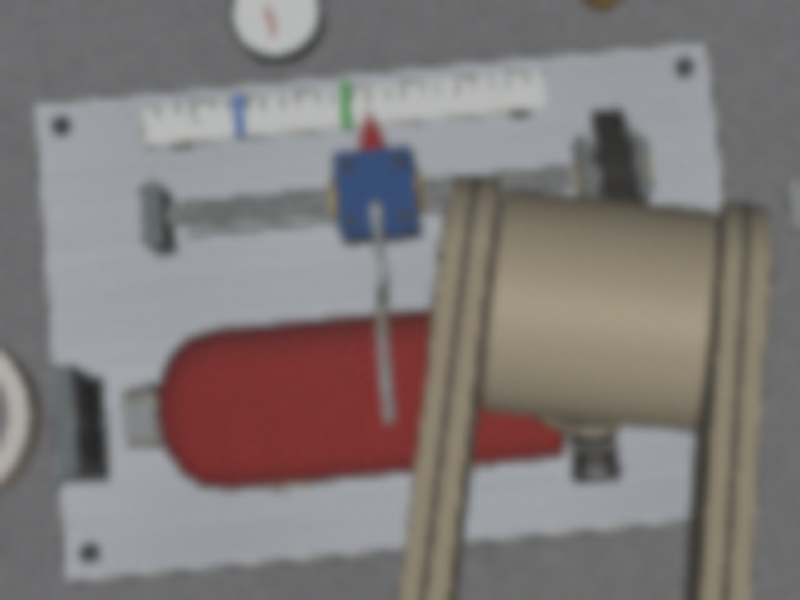

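The neck moved from crop x=147 to x=125 at a steady 4 N, with about 10 mm left to the stop. I'll continue slowly.

>>> drive_tool:
  moves:
    - [[-0.1,1,0],0]
    - [[-0.2,2,0],0]
    - [[-0.3,3,0],0]
    - [[-0.4,4,0],0]
    - [[-0.5,5,0],0]
    - [[-0.6,5.5,0],0]
    - [[-0.6,6,0],0]
    - [[-0.6,6,0],0]

```text
time: 4.4
tool_pos: [532.6, 4.8, 84.1]
tcp_rot: [180.0, 0.0, 95.7]
ft_force: [0.2, -4.8, 1.9]
finger_gap: 0.2
```

>>> drive_tool:
  moves:
    - [[0,0.4,0],0]
    - [[-0.1,0.8,0],0]
    - [[-0.1,1.2,0],0]
    - [[-0.2,1.6,0],0]
    - [[-0.2,2,0],0]
    - [[-0.2,2.4,0],0]
    - [[-0.3,2.7,0],0]
    - [[-0.3,3,0],0]

```text
time: 5.07
tool_pos: [532.3, 7.7, 84.1]
tcp_rot: [180.0, 0.0, 95.7]
ft_force: [-0.5, -5.3, 1.5]
finger_gap: -0.1
```

Run:
```python
from h import *
from bench import r
t=r.snapshot("top");crop(t,160,220,260,290,8,"pics/f_t.png")
t=r.snapshot("side");crop(t,250,230,340,300,8,"pics/f_s.png")
q=r.sense();print(q["time"],q["tool_pos"],q["ft_force"])
```

```text
5.1667 [532.23301239   7.74383435  84.11417989] [-1.45497496 -4.61846917  1.41807011]
```

View pics/f_t.png

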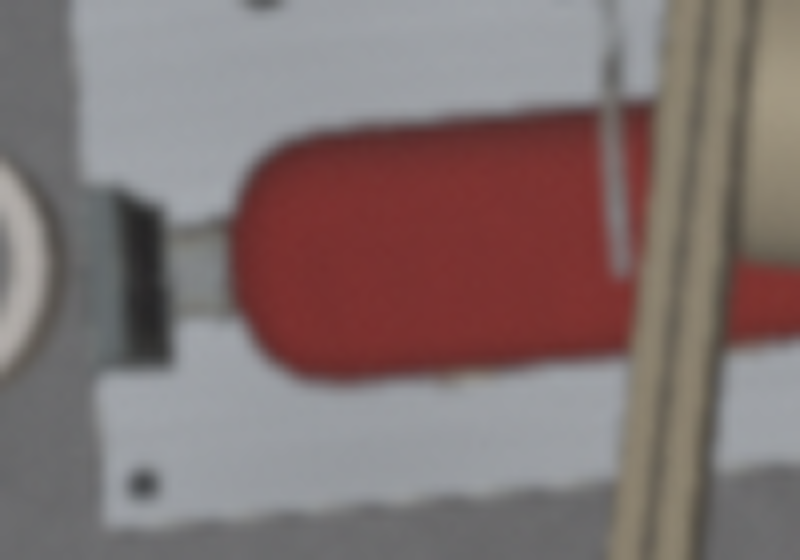

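View pics/f_s.png

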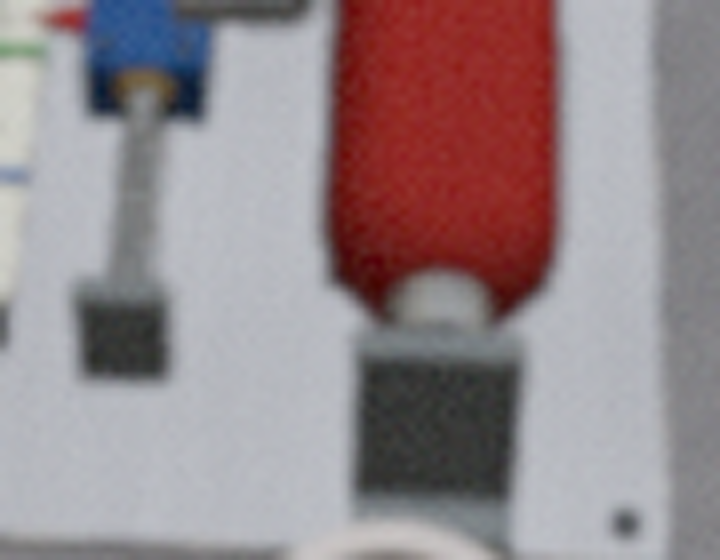

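The neck (crop x≈172) hasn't reached the pad yet, and the force is still at sliding level (about 5 N). I'll keep creeping.

>>> drive_tool:
  moves:
    - [[0,0.5,0],0]
    - [[-0.1,1,0],0]
    - [[-0.1,1.5,0],0]
    - [[-0.2,2,0],0]
    - [[-0.2,2.4,0],0]
    - [[-0.3,2.8,0],0]
    - [[-0.3,3,0],0]
    - [[-0.3,3,0],0]

```text
time: 5.83
tool_pos: [532.0, 10.7, 84.1]
tcp_rot: [180.0, 0.0, 95.7]
ft_force: [0.5, -5.3, 1.2]
finger_gap: 0.1
```

>>> drive_tool:
  moves:
    - [[0,0.3,0],0]
    - [[-0.1,0.6,0],0]
    - [[-0.1,0.9,0],0]
    - [[-0.1,1.2,0],0]
    - [[-0.1,1.4,0],0]
    - [[-0.2,1.6,0],0]
    - [[-0.2,1.8,0],0]
    - [[-0.2,2,0],0]

```text
time: 6.5
tool_pos: [531.8, 12.7, 84.1]
tcp_rot: [180.0, 0.0, 95.7]
ft_force: [-0.0, -4.5, 2.5]
finger_gap: 0.1
```

Run:
```python
from h import *
from bench import r
t=r.snapshot("top");crop(t,160,220,260,290,8,"pics/g_t.png")
```

```text
(no output)
```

View pics/g_t.png

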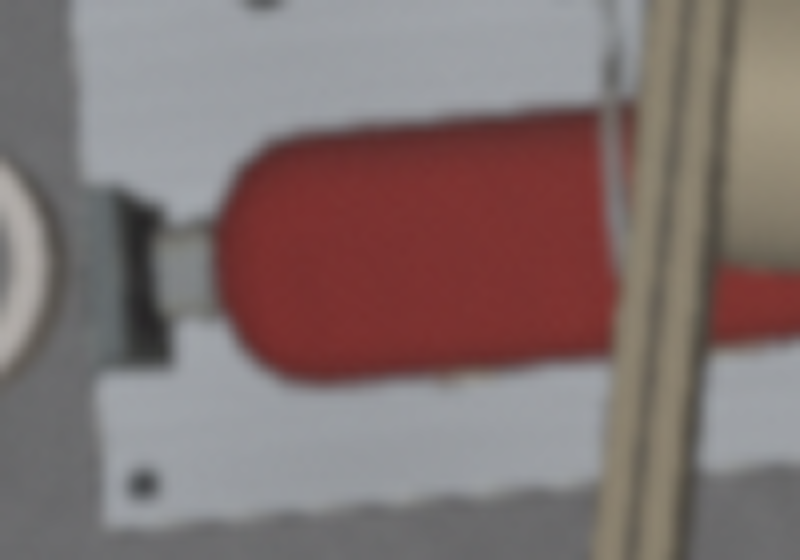

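>>> drive_tool:
  moves:
    - [[0,0.3,0],0]
    - [[-0.1,0.6,0],0]
    - [[-0.1,0.9,0],0]
    - [[-0.1,1.2,0],0]
    - [[-0.1,1.4,0],0]
    - [[-0.2,1.6,0],0]
    - [[-0.2,1.8,0],0]
    - [[-0.2,2,0],0]

```text
time: 7.22
tool_pos: [531.6, 14.7, 84.2]
tcp_rot: [180.0, 0.0, 95.7]
ft_force: [0.5, -4.4, 1.7]
finger_gap: 0.2
```

The neck now overlaps the lower part of the pad in the view (crop x≈157), with a few mm still to go.

>>> drive_tool:
  moves:
    - [[0,0.4,0],0]
    - [[-0.1,0.8,0],0]
    - [[-0.1,1.2,0],0]
    - [[-0.2,1.6,0],0]
    - [[-0.2,1.9,0],0]
    - [[-0.2,2.2,0],0]
    - [[-0.3,2.5,0],0]
    - [[-0.3,2.5,0],0]

```text
time: 7.88
tool_pos: [531.5, 16.0, 84.2]
tcp_rot: [180.0, 0.1, 95.7]
ft_force: [0.4, -12.6, 0.1]
finger_gap: -0.0
```

>>> drive_tool:
  moves:
    - [[0,0.3,0],0]
    - [[-0.1,0.6,0],0]
    - [[-0.1,0.9,0],0]
    - [[-0.1,1.2,0],0]
    - [[-0.1,1.4,0],0]
    - [[-0.2,1.6,0],0]
    - [[-0.2,1.8,0],0]
    - [[-0.2,1.8,0],0]

```text
time: 8.55
tool_pos: [531.5, 16.0, 84.3]
tcp_rot: [180.0, 0.3, 95.7]
ft_force: [0.9, -21.1, 0.4]
finger_gap: 0.0
```

The force stepped from 5 to 12.6 and then 21 N while the tool stayed put, so the neck is home. I'll back off, rise and check.

>>> drive_tool:
  moves:
    - [[0.5,-5,0],0]
    - [[1.5,-14,0],0]
    - [[2.5,-25,0],0]
    - [[3,-30,0],0]
    - [[3,-30,15],0]
    - [[3,-30,40],0]
    - [[3,-30,66],0]
    - [[3,-30,66],0]

```text
time: 9.22
tool_pos: [537.2, -11.4, 155.8]
tcp_rot: [179.5, 0.1, 95.7]
ft_force: [1.0, -0.7, 1.4]
finger_gap: 0.1
```

Run:
```python
from h import *
from bench import r
t=r.snapshot("top");crop(t,160,220,260,290,8,"pics/i_t.png")
s=r.snapshot("side");crop(s,210,180,350,310,5,"pics/i_s.png")
w=r.snapshot("wrist");cv2.imwrite("pics/i_w.png",w["pixels"][:,:,::-1])
pickle.dump(dict(top=t,side=s,wrist=w),open("i.pkl","wb"))
q=r.sense();print(q["time"],q["tool_pos"],q["ft_force"])
```

```text
9.3667 [534.11175378 -10.94225043 150.05787292] [-0.32563898  0.16319681 -0.06616248]
```

View pics/i_t.png

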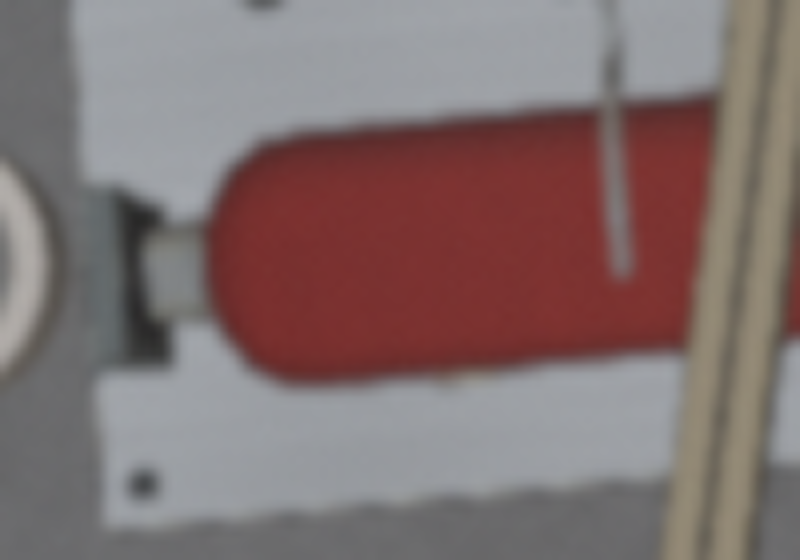

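View pics/i_w.png

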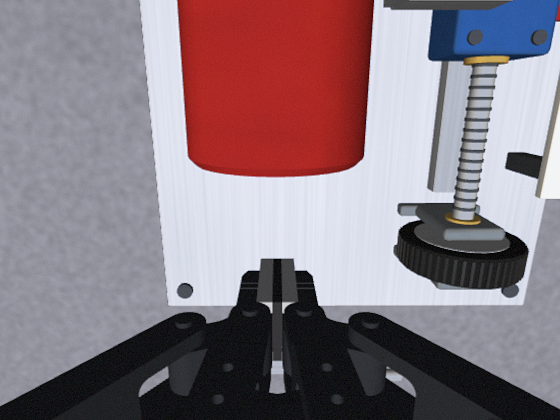

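The wrist view shows the wheel at (462,255) and the base edge at row 175. In the top view the neck end sits at crop x≈146 against the black stop, whose face spans x≈120–165 by parallax. I'll check from the side whether a gap remains.

Run:
```python
from h import *
d=pickle.load(open("i.pkl","rb"));t=d["top"];s=d["side"]
crop(s,265,240,335,300,10,"pics/j_s.png");crop(t,160,235,220,280,12,"pics/j_t.png")
a=pickle.load(open("a.pkl","rb"));crop(a["top"],160,235,220,280,12,"pics/j_a.png")
def L(p):
    th=np.radians(5.7);q=p[:2]-np.array([578.7,110.5]);return (q@[np.cos(th),np.sin(th)],q@[-np.sin(th),np.cos(th)])
print("neck top edge",L(onz(t,full(146,265,160,220,8),92)))
for z in(98,92,76,54,12):print(z,L(onz(t,full(122,260,160,220,8),z)),L(onz(t,full(165,260,160,220,8),z)))
```

```text
neck top edge (np.float64(-53.48964921419058), np.float64(165.75732802171132))
98 (np.float64(-51.47266961541402), np.float64(172.69642322505243)) (np.float64(-52.87732532375889), np.float64(158.14714566613608))
92 (np.float64(-51.00112912205823), np.float64(173.79999195166602)) (np.float64(-52.41217068120518), np.float64(159.18457041510615))
76 (np.float64(-49.74368780644265), np.float64(176.74284188930238)) (np.float64(-51.171758301061956), np.float64(161.9510364123596))
54 (np.float64(-48.01470599747134), np.float64(180.78926055355228)) (np.float64(-49.46619127836501), np.float64(165.75492715858314))
12 (np.float64(-44.7139225439806), np.float64(188.51424163984765)) (np.float64(-46.21010878048891), np.float64(173.01690040137356))
```

View pics/j_s.png

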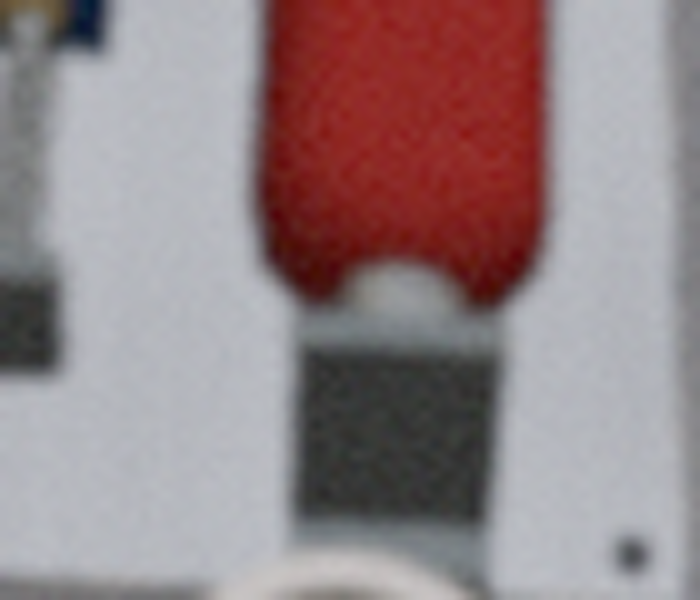

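View pics/j_t.png

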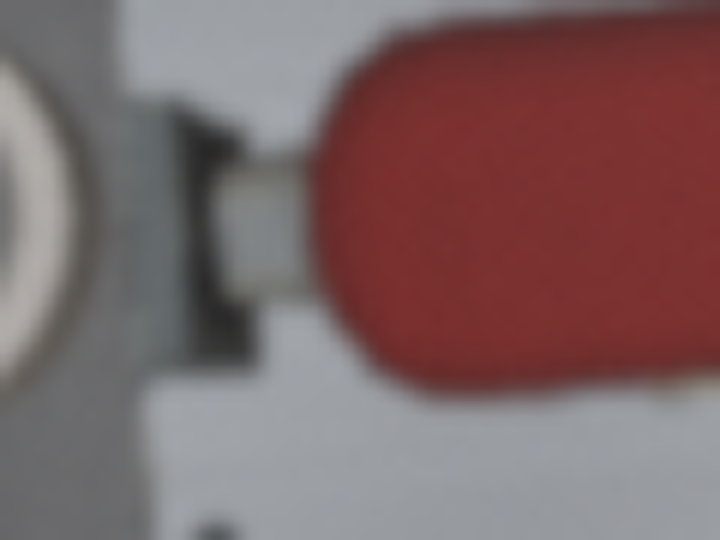

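View pics/j_a.png

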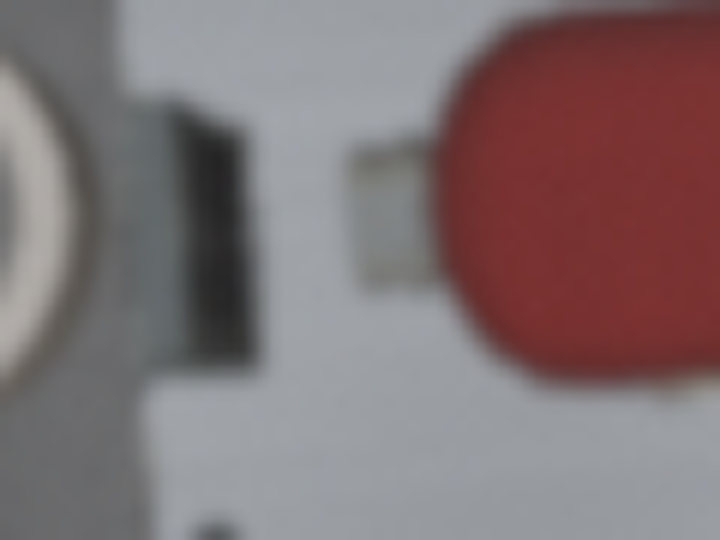

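Run:
```python
from h import *
for n,f in(("a","a.pkl"),("i","i.pkl")):
    t=pickle.load(open(f,"rb"))["top"]["pixels"][240:270,168:192,::-1].astype(float)
    t=np.clip((t-15)*3.2,0,255).astype(np.uint8);cv2.imwrite(f"pics/k_{n}.png",cv2.resize(t,None,fx=16,fy=16,interpolation=cv2.INTER_CUBIC))
x=np.hstack([cv2.imread("pics/k_a.png"),cv2.imread("pics/k_i.png")]);cv2.imwrite("pics/k.png",x)
```

```text
(no output)
```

View pics/k.png

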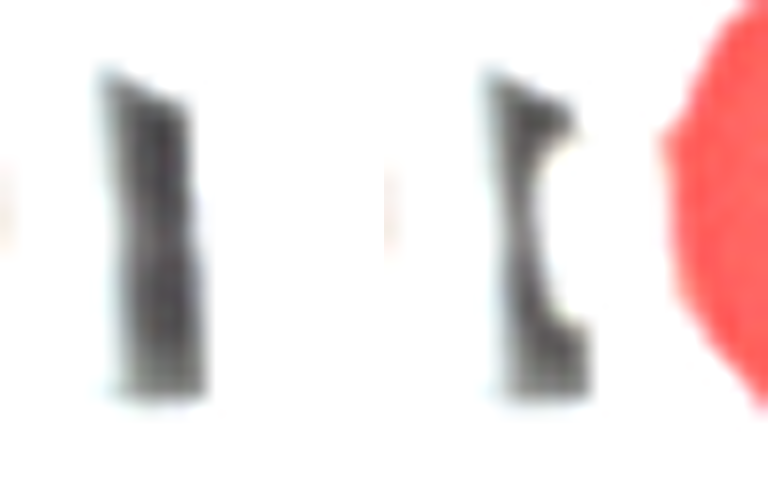

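The neck end meets the pad (a faint rim about 7 mm proud of the black plate), and the stall force agrees, so it's home. Next I'll locate the wheel in the wrist view.

Run:
```python
from h import *
d=pickle.load(open("i.pkl","rb"));w=d["wrist"];a=pickle.load(open("a.pkl","rb"))
def L(p):
    th=np.radians(5.7);q=p[:2]-np.array([578.7,110.5]);return np.round((q@[np.cos(th),np.sin(th)],q@[-np.sin(th),np.cos(th)]),1)
for p,z in [((398,248),52),((527,255),52),((460,250),88),((460,285),88),((185,290),12),((510,290),12)]: print(p,z,onz(w,p,z).round(1),L(onz(w,p,z)))
crop(w,380,180,560,320,4,"pics/l_w.png")
print(w["xyz"],w["orientation"])
```

```text
(398, 248) 52 [612.6 -22.9  52. ] [  20.4 -136.1]
(527, 255) 52 [695.3 -19.6  52. ] [ 103.1 -141. ]
(460, 250) 88 [631.4  -7.2  88. ] [  40.8 -122.4]
(460, 285) 88 [636.3 -27.4  88. ] [  43.7 -143. ]
(185, 290) 12 [471.1 -88.7  12. ] [-126.9 -187.5]
(510, 290) 12 [721.4 -64.1  12. ] [ 124.6 -187.9]
[526.44575364  60.3026717  271.98470252] [163.3581932   -0.20456894   5.73318446]
```

View pics/l_w.png

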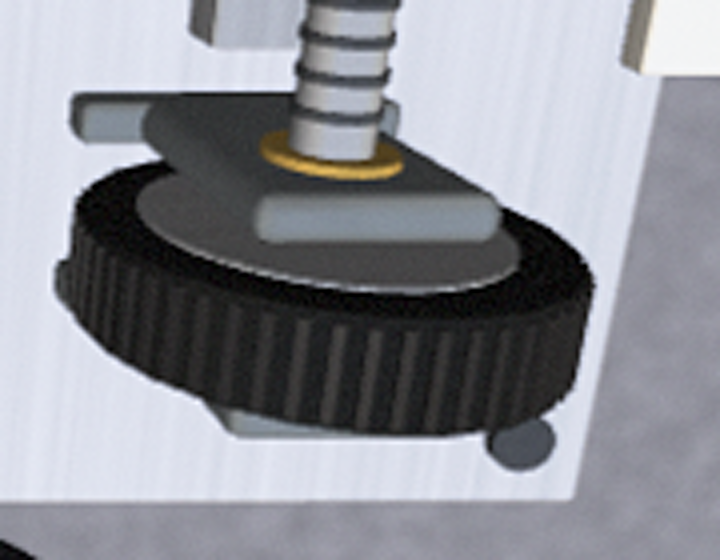

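Run:
```python
from h import *
d=pickle.load(open("i.pkl","rb"));w=d["wrist"]
def L(p):
    th=np.radians(5.7);q=p[:2]-np.array([578.7,110.5]);return np.round((q@[np.cos(th),np.sin(th)],q@[-np.sin(th),np.cos(th)]),1)
for p,z in [((430,318),88),((445,425),88),((400,320),88),((405,428),88)]:
    f=full(*p,380,180,4);print(p,onz(w,f,z).round(1),L(onz(w,f,z)))
def W(x,y):
    th=np.radians(5.7);print((x,y),578.7+x*np.cos(th)-y*np.sin(th),110.5+x*np.sin(th)+y*np.cos(th))
for x in(15,40,60,85): W(x,-134)
```

```text
(430, 318) [647.1 -10.9  88. ] [  56.  -127.6]
(445, 425) [653.3 -26.3  88. ] [  60.6 -143.5]
(400, 320) [643.2 -11.6  88. ] [  52.  -127.9]
(405, 428) [648.  -27.3  88. ] [  55.2 -144. ]
(15, -134) 606.9346800150661 -21.347650128649747
(40, -134) 631.8110692640968 -18.864656385058765
(60, -134) 651.7121806633213 -16.878261390185983
(85, -134) 676.588569912352 -14.395267646595016
```

The wheel's top centre is at about local (60,-134). I'll move just before and above its top, at TCP local x≈48.

>>> drive_tool:
  moves:
    - [[20,-2,0],0]
    - [[45,-3,0],0]
    - [[70,-5,0],0]
    - [[92,-6,-5],0]
    - [[106,-7,-18],0]
    - [[106,-7,-30],0]
    - [[106,-7,-30],0]
    - [[106,-7,-30],0]

```text
time: 10.03
tool_pos: [637.4, -17.6, 117.1]
tcp_rot: [-179.7, -0.1, 95.7]
ft_force: [0.6, -0.6, 0.1]
finger_gap: 0.1
```

Run:
```python
from h import *
from bench import r
w=r.snapshot("wrist");cv2.imwrite("pics/m_w.png",w["pixels"][:,:,::-1])
q=r.sense();print(q["time"],q["tool_pos"],q["tcp_rot"],q["ft_force"])
s=r.snapshot("side");crop(s,220,170,320,260,7,"pics/m_s.png")
```

```text
10.0833 [638.25220619 -17.65715485 118.65585139] [-1.79817206e+02 -4.15102228e-02  9.57248718e+01] [-0.48582707 -0.17526301  0.572404  ]
```

View pics/m_w.png

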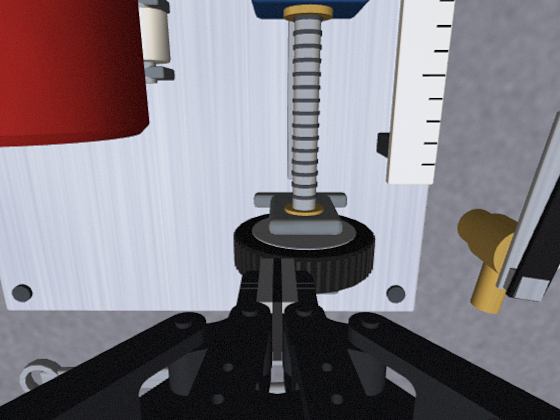

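View pics/m_s.png

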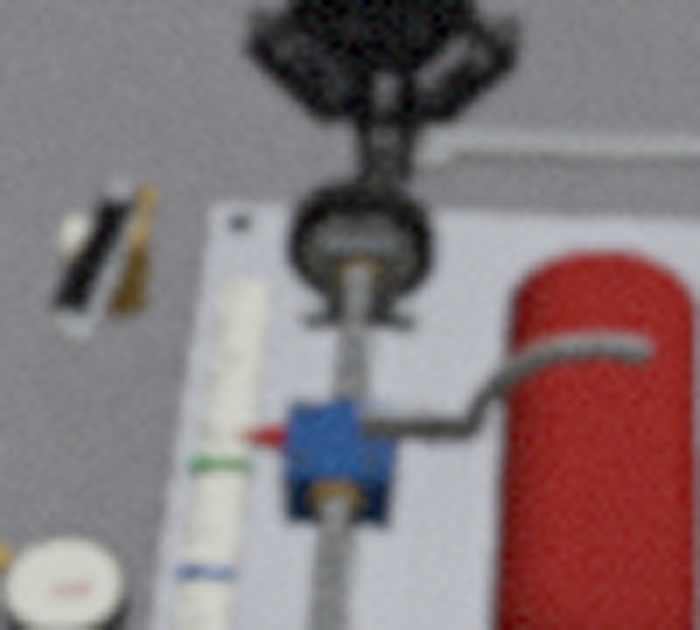

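Fingertips are just before the wheel's crown in x and within its width. I'll descend to touch.

>>> drive_tool:
  moves:
    - [[1,0,-2],0]
    - [[2,0,-4],0]
    - [[3,0,-5.5],0]
    - [[3,0,-7],0]
    - [[3,0,-8],0]
    - [[3,0,-8.5],0]
    - [[3,0,-8.5],0]
    - [[3,0,-8.5],0]

```text
time: 10.8
tool_pos: [643.0, -17.8, 111.5]
tcp_rot: [-180.0, 0.0, 95.7]
ft_force: [0.5, 0.4, -0.1]
finger_gap: 0.2
```

>>> drive_tool:
  moves:
    - [[0,0,-0.5],0]
    - [[0,0,-1],0]
    - [[0,0,-1.3],0]
    - [[0,0,-1.6],0]
    - [[0,0,-1.9],0]
    - [[0,0,-2.2],0]
    - [[0,0,-2.2],0]
    - [[0,0,-2.2],0]

```text
time: 11.47
tool_pos: [643.2, -17.8, 109.9]
tcp_rot: [180.0, 0.0, 95.7]
ft_force: [-2.3, 0.1, 5.0]
finger_gap: -0.1
```

Touched at TCP z≈109.9, so the tip is at about 88 mm, which matches the wheel top. I'll roll straight by 20 mm and measure the effect.

>>> drive_tool:
  moves:
    - [[2,0.2,-0.3],0]
    - [[5,0.5,-0.4],0]
    - [[8,0.8,-0.4],0]
    - [[11,1.1,-0.4],0]
    - [[14,1.4,-0.4],0]
    - [[17,1.7,-0.4],0]
    - [[19,1.9,-0.4],0]
    - [[20,2,-0.4],0]

```text
time: 12.13
tool_pos: [663.5, -15.8, 109.3]
tcp_rot: [180.0, 0.0, 95.7]
ft_force: [-1.6, 0.6, 5.4]
finger_gap: 0.2
```

```bash
cat >> h.py <<'E'
def gap(t):
    g=cv2.cvtColor(t["pixels"],cv2.COLOR_RGB2HSV);sub=np.zeros(g.shape[:2],bool);sub[180:206,190:270]=1
    th=np.radians(5.7);out={}
    def L(p):
        q=p[:2]-np.array([578.7,110.5]);return np.array([q@[np.cos(th),np.sin(th)],q@[-np.sin(th),np.cos(th)]])
    for n,m,z in(("green",(abs(g[...,0].astype(int)-60)<20)&(g[...,1]>70)&sub,63),("red",((g[...,0]<10)|(g[...,0]>170))&(g[...,1]>90)&sub,66)):
        v,u=np.nonzero(m);P=np.array([L(onz(t,(a,b),z)) for a,b in zip(u,v)])
        out[n]=P
        print(n,len(P),"mean",P.mean(0).round(2),"x",P[:,0].min().round(1),P[:,0].max().round(1))
    print("gap mark-pointer",(out["green"].mean(0)-out["red"].mean(0))[1].round(2))
E
python3 - <<'E'
from h import *
from bench import r
gap(pickle.load(open("a.pkl","rb"))["top"])
t=r.snapshot("top");gap(t);crop(t,190,175,300,235,7,"pics/n_t.png")
w=r.snapshot("wrist");cv2.imwrite("pics/n_w.png",w["pixels"][:,:,::-1])
q=r.sense();print(q["time"],q["tool_pos"],q["tcp_rot"],q["ft_force"])
E
```

```text
green 3 mean [112.67  13.75] x 104.0 118.5
red 10 mean [91.48  1.62] x 87.4 96.6
gap mark-pointer 12.13
green 3 mean [112.67  13.75] x 104.0 118.5
red 12 mean [90.38  4.23] x 85.1 96.6
gap mark-pointer 9.52
12.2333 [663.47884251 -15.83782744 109.30857792] [1.79941685e+02 6.43171813e-03 9.57245020e+01] [0.66990449 0.77181966 4.21817167]
```

View pics/n_t.png

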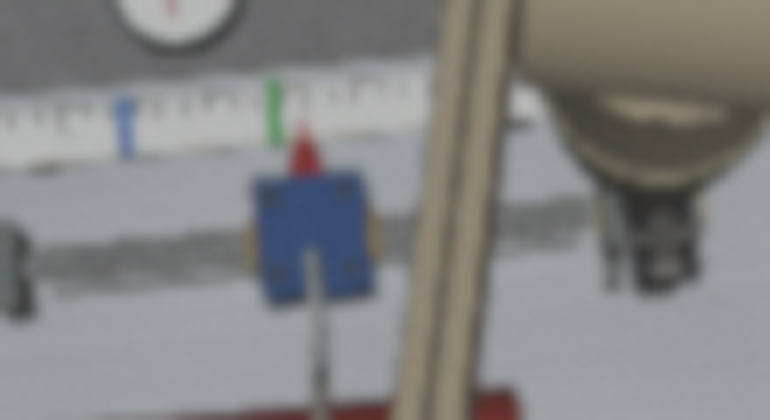

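View pics/n_w.png

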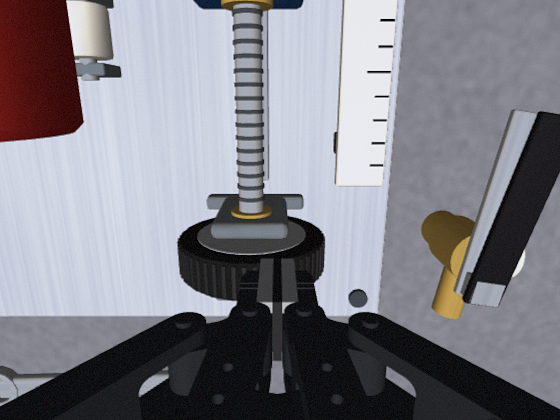

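The straight 20 mm stroke at about 5 N moved the pointer about 2 mm towards the mark, with no effect on anything else. I'll repeat: lift, return, press, stroke.

>>> drive_tool:
  moves:
    - [[0,0,4],0]
    - [[-6,-0.6,6],0]
    - [[-14,-1.4,6],0]
    - [[-21,-2.1,5],0]
    - [[-23,-2.3,3],0]
    - [[-23,-2.3,1],0]
    - [[-23,-2.3,0],0]
    - [[-23,-2.3,0],0]

```text
time: 12.9
tool_pos: [640.2, -18.1, 109.6]
tcp_rot: [180.0, -0.0, 95.7]
ft_force: [-1.5, 0.3, 5.0]
finger_gap: 0.2
```

>>> drive_tool:
  moves:
    - [[2,0.2,-0.2],0]
    - [[6,0.6,-0.2],0]
    - [[10,1,-0.2],0]
    - [[14,1.4,-0.2],0]
    - [[18,1.8,-0.2],0]
    - [[21,2.1,-0.2],0]
    - [[23,2.3,-0.2],0]
    - [[23,2.3,-0.2],0]

```text
time: 13.57
tool_pos: [663.8, -15.8, 109.2]
tcp_rot: [179.9, 0.0, 95.7]
ft_force: [1.1, 1.3, 4.9]
finger_gap: 0.1
```

```bash
cat >> h.py <<'E'
def gap2(t):
    # sub-pixel column profile: red/green excess weighted along rows, then ray to local y
    I=t["pixels"].astype(float);th=np.radians(5.7)
    def Ly(p):
        q=p[:2]-np.array([578.7,110.5]);return q@[-np.sin(th),np.cos(th)]
    res=[]
    for n,ch,z,thr in(("green",1,63,12),("red",0,66,25)):
        o=[c for c in range(3) if c!=ch];E=I[...,ch]-np.maximum(I[...,o[0]],I[...,o[1]])
        M=np.zeros(E.shape);M[180:204,195:262]=1;E=np.where(E>thr,E,0)*M
        v,u=np.nonzero(E);ws=E[v,u];y=np.array([Ly(onz(t,(a,b),z)) for a,b in zip(u,v)])
        c=(y*ws).sum()/ws.sum();k=abs(y-np.median(y))<12;c=(y*ws)[k].sum()/ws[k].sum();res.append(c);print(n,len(v),round(c,2))
    print("gap2",round(res[0]-res[1],2));return res
E
python3 - <<'E'
from h import *
from bench import r
gap2(pickle.load(open("a.pkl","rb"))["top"])
t=r.snapshot("top");gap2(t)
q=r.sense();print(q["time"],q["tool_pos"],q["tcp_rot"],q["ft_force"])
E
```

```text
green 26 14.64
red 19 2.07
gap2 12.57
green 25 14.7
red 17 5.98
gap2 8.72
13.6167 [663.77048107 -15.80077896 109.23332973] [1.79911547e+02 8.17880656e-03 9.57280081e+01] [1.51199944 0.06698955 3.8904472 ]
```

43 mm of stroke gave 3.9 mm of pointer travel, as the 3.18 mm/rad predicts, so there's no slip. About 9 mm remain, so I'll do three more full cycles.

>>> drive_tool:
  moves:
    - [[0,0,4],0]
    - [[-6,-0.6,6],0]
    - [[-14,-1.4,6],0]
    - [[-21,-2.1,5],0]
    - [[-23,-2.3,3],0]
    - [[-23,-2.3,1],0]
    - [[-23,-2.3,0.2],0]
    - [[-23,-2.3,0.2],0]

```text
time: 14.28
tool_pos: [640.1, -18.1, 109.6]
tcp_rot: [180.0, 0.0, 95.7]
ft_force: [-2.7, -0.1, 5.1]
finger_gap: -0.2
```

>>> drive_tool:
  moves:
    - [[2,0.2,-0.2],0]
    - [[6,0.6,-0.2],0]
    - [[10,1,-0.2],0]
    - [[14,1.4,-0.2],0]
    - [[18,1.8,-0.2],0]
    - [[21,2.1,-0.2],0]
    - [[23,2.3,-0.2],0]
    - [[23,2.3,-0.2],0]

```text
time: 14.95
tool_pos: [663.8, -15.8, 109.2]
tcp_rot: [179.9, 0.0, 95.7]
ft_force: [1.1, 0.7, 4.6]
finger_gap: -0.1
```

>>> drive_tool:
  moves:
    - [[0,0,4],0]
    - [[-6,-0.6,6],0]
    - [[-14,-1.4,6],0]
    - [[-21,-2.1,5],0]
    - [[-23,-2.3,3],0]
    - [[-23,-2.3,1],0]
    - [[-23,-2.3,0.2],0]
    - [[-23,-2.3,0.2],0]

```text
time: 15.62
tool_pos: [640.2, -18.1, 109.6]
tcp_rot: [180.0, 0.0, 95.7]
ft_force: [-2.5, 0.1, 5.2]
finger_gap: -0.4
```

>>> drive_tool:
  moves:
    - [[2,0.2,-0.2],0]
    - [[6,0.6,-0.2],0]
    - [[10,1,-0.2],0]
    - [[14,1.4,-0.2],0]
    - [[18,1.8,-0.2],0]
    - [[21,2.1,-0.2],0]
    - [[23,2.3,-0.2],0]
    - [[23,2.3,-0.2],0]

```text
time: 16.28
tool_pos: [663.8, -15.8, 109.2]
tcp_rot: [179.9, 0.0, 95.7]
ft_force: [0.7, 1.0, 4.9]
finger_gap: 0.2
```

>>> drive_tool:
  moves:
    - [[0,0,4],0]
    - [[-6,-0.6,6],0]
    - [[-14,-1.4,6],0]
    - [[-21,-2.1,5],0]
    - [[-23,-2.3,3],0]
    - [[-23,-2.3,1],0]
    - [[-23,-2.3,0.2],0]
    - [[-23,-2.3,0.2],0]

```text
time: 16.95
tool_pos: [640.1, -18.1, 109.6]
tcp_rot: [180.0, 0.0, 95.7]
ft_force: [-2.7, 0.9, 4.5]
finger_gap: 0.2
```

>>> drive_tool:
  moves:
    - [[2,0.2,-0.2],0]
    - [[6,0.6,-0.2],0]
    - [[10,1,-0.2],0]
    - [[14,1.4,-0.2],0]
    - [[18,1.8,-0.2],0]
    - [[21,2.1,-0.2],0]
    - [[23,2.3,-0.2],0]
    - [[23,2.3,-0.2],0]

```text
time: 17.62
tool_pos: [663.8, -15.8, 109.2]
tcp_rot: [179.9, 0.0, 95.7]
ft_force: [1.4, 1.3, 5.1]
finger_gap: -0.2
```

Run:
```python
from h import *
from bench import r
t=r.snapshot("top");gap2(t);crop(t,210,180,260,210,14,"pics/o_t.png")
s=r.snapshot("side");crop(s,235,210,295,255,12,"pics/o_s.png")
pickle.dump((t,s),open("o.pkl","wb"))
q=r.sense();print(q["time"],q["tool_pos"],q["tcp_rot"],q["ft_force"])
```

```text
green 18 14.75
red 18 12.78
gap2 1.97
17.7167 [663.69482388 -15.77316052 109.24265313] [1.79905232e+02 1.02695332e-02 9.57312077e+01] [2.37071777 0.01342021 3.86049314]
```

View pics/o_t.png

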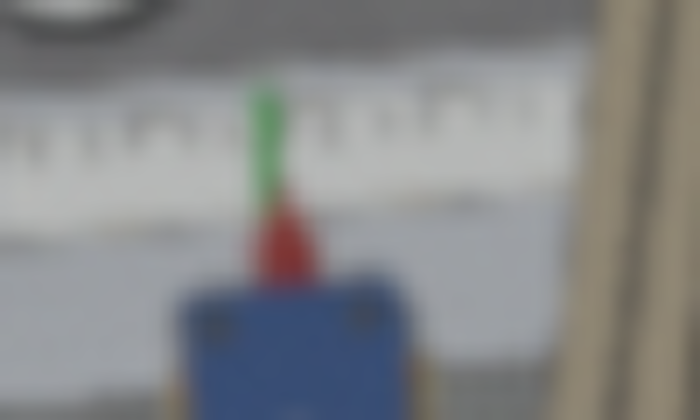

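View pics/o_s.png

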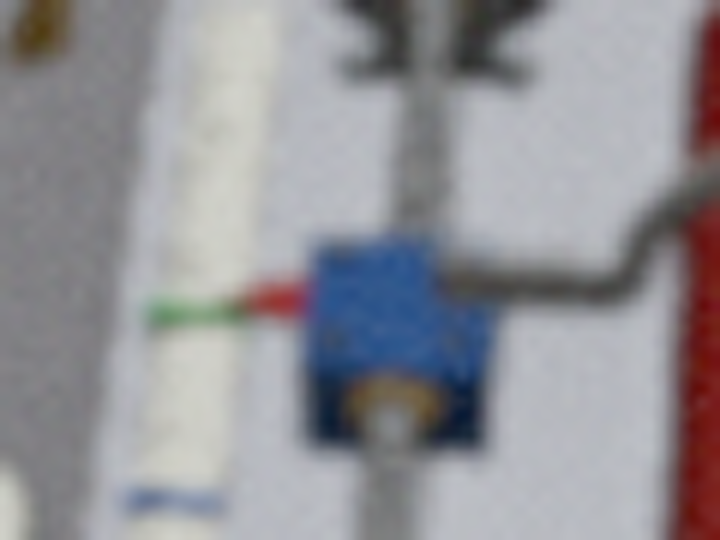

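The pointer is nearly there, about 2–2.5 mm short. I'll do one more 18 mm stroke (1.6 mm), then lift and look closely with the wrist camera.

>>> drive_tool:
  moves:
    - [[0,0,4],0]
    - [[-6,-0.6,6],0]
    - [[-14,-1.4,6],0]
    - [[-21,-2.1,5],0]
    - [[-23,-2.3,3],0]
    - [[-23,-2.3,1],0]
    - [[-23,-2.3,0.2],0]
    - [[-23,-2.3,0.2],0]

```text
time: 18.38
tool_pos: [640.1, -18.2, 109.6]
tcp_rot: [180.0, 0.0, 95.7]
ft_force: [-2.5, 1.0, 6.5]
finger_gap: 0.6
```

>>> drive_tool:
  moves:
    - [[2,0.2,-0.2],0]
    - [[6,0.6,-0.2],0]
    - [[10,1,-0.2],0]
    - [[14,1.4,-0.2],0]
    - [[17,1.7,-0.2],0]
    - [[18,1.8,-0.2],0]
    - [[18,1.8,-0.2],0]
    - [[18,1.8,-0.2],0]

```text
time: 19.05
tool_pos: [659.1, -16.2, 109.9]
tcp_rot: [179.9, 0.0, 95.7]
ft_force: [1.2, 0.5, 5.7]
finger_gap: 0.0
```

>>> drive_tool:
  moves:
    - [[0,0,10],0]
    - [[0,0,30],0]
    - [[0,0,55],0]
    - [[0,0,80],0]
    - [[5,0,100],0]
    - [[10,0,110],0]
    - [[10,0,110],0]
    - [[10,0,110],0]

```text
time: 19.72
tool_pos: [668.3, -16.4, 219.3]
tcp_rot: [179.9, 0.0, 95.7]
ft_force: [1.0, 0.4, -0.1]
finger_gap: 0.1
```

Run:
```python
from h import *
from bench import r
t=r.snapshot("top");gap2(t);crop(t,210,180,260,210,14,"pics/p_t.png")
w=r.snapshot("wrist");cv2.imwrite("pics/p_w.png",w["pixels"][:,:,::-1])
pickle.dump((t,w),open("p.pkl","wb"))
q=r.sense();print(q["time"],q["tool_pos"],q["tcp_rot"],q["ft_force"])
```

```text
green 18 14.74
red 17 14.37
gap2 0.37
19.8167 [667.07128345 -16.27824327 217.08560281] [-1.79854627e+02 -2.77013438e-02  9.57225077e+01] [-0.17797227 -0.58045733  0.53433416]
```

View pics/p_w.png

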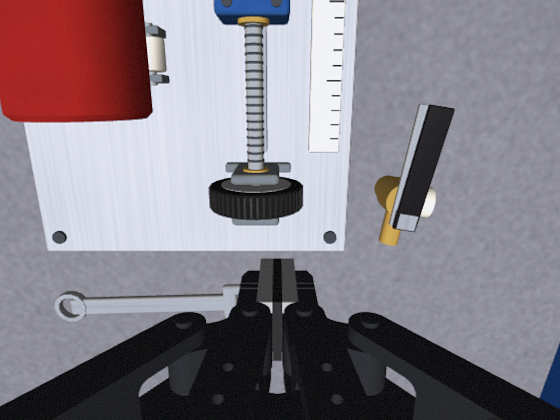

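View pics/p_t.png

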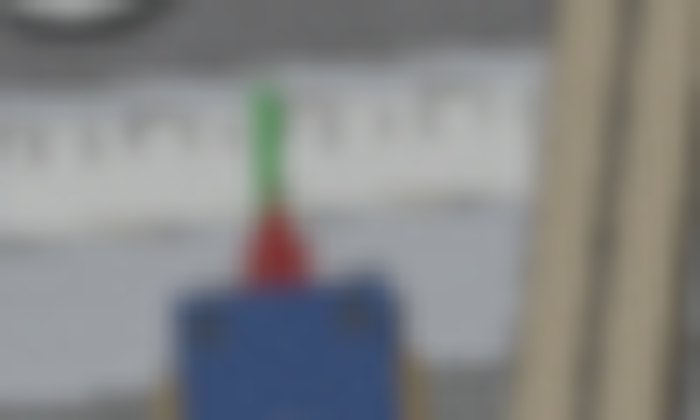

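The tip is now at the foot of the green mark in the top view, with a measured gap of 0.4 mm. I'll get a close wrist view over the pointer, staying well above everything.

>>> drive_tool:
  moves:
    - [[1,15,0],0]
    - [[2,30,0],0]
    - [[4,45,0],0]
    - [[5,60,0],0]
    - [[6,72,0],0]
    - [[7,78,0],0]
    - [[7,80,0],0]
    - [[7,80,0],0]

```text
time: 20.48
tool_pos: [675.0, 64.5, 218.7]
tcp_rot: [-180.0, 0.0, 95.8]
ft_force: [0.2, -0.6, 0.4]
finger_gap: -0.1
```

Run:
```python
from h import *
from bench import r
w=r.snapshot("wrist");crop(w,0,0,560,420,1,"pics/q_w.png")
pickle.dump(w,open("q.pkl","wb"))
g=cv2.cvtColor(w["pixels"],cv2.COLOR_RGB2HSV)
m=((abs(g[...,0].astype(int)-60)<20)&(g[...,1]>90)).astype(np.uint8)
for c in cv2.findContours(m,0,2)[0]:
    if cv2.contourArea(c)>20:
        x,y,W,H=cv2.boundingRect(c);print(x,y,W,H);crop(w,max(x-50,0),max(y-40,0),x+W+30,y+H+40,6,"pics/q_c.png");print(max(x-50,0),max(y-40,0))
```

```text
288 101 36 7
238 61
```

View pics/q_w.png

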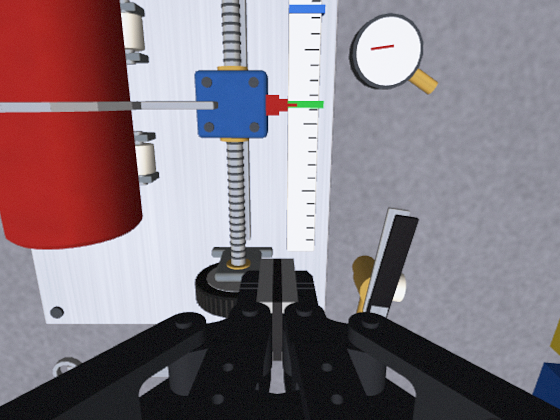

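View pics/q_c.png

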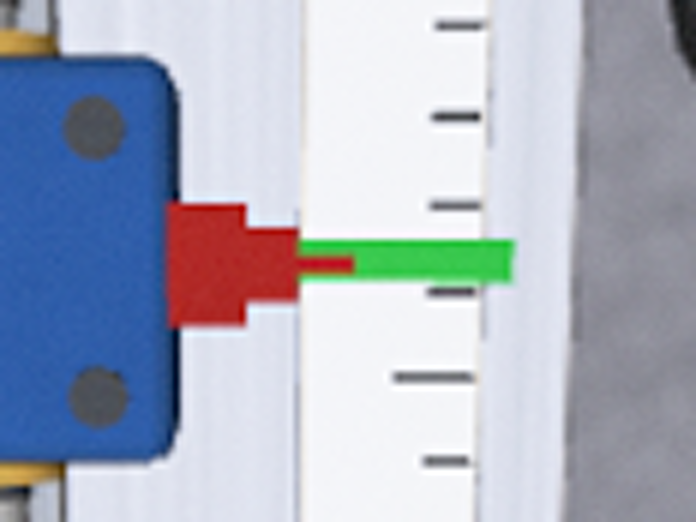

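The close view shows the red tip (354,265) inside the green mark (rows 240–283, centre 261). That is about 0.4 mm off centre, with the line of sight almost vertical. I'll make a last check of the neck and bystanders, then hand in.

Run:
```python
from h import *
from bench import r
w=pickle.load(open("q.pkl","rb"))
for n,p,z in(("tip",(354,265),66),("mark",(430,261),63)):
    q=onz(w,full(*p,238,61,6),z)[:2]-[578.7,110.5];th=np.radians(5.7);print(n,(q@[np.cos(th),np.sin(th)]).round(1),(q@[-np.sin(th),np.cos(th)]).round(2))
t=r.snapshot("top");cv2.imwrite("pics/r_t.png",t["pixels"][:,:,::-1]);s=r.snapshot("side");cv2.imwrite("pics/r_s.png",s["pixels"][:,:,::-1])
a=pickle.load(open("i.pkl","rb"))["top"]["pixels"];print("stop-area diff",np.abs(a[235:275,165:215].astype(int)-t["pixels"][235:275,165:215]).max())
a=pickle.load(open("a.pkl","rb"))["top"]["pixels"];D=np.abs(a.astype(int)-t["pixels"]).max(2)>40
x=np.column_stack(np.nonzero(D));print(len(x),x.min(0),x.max(0))
print(r.sense()["ft_force"])
```

```text
tip 104.0 11.42
mark 113.1 11.83
stop-area diff 98
14330 [120 178] [419 559]
[0.49907645 0.77685781 0.50627472]
```

View pics/r_t.png

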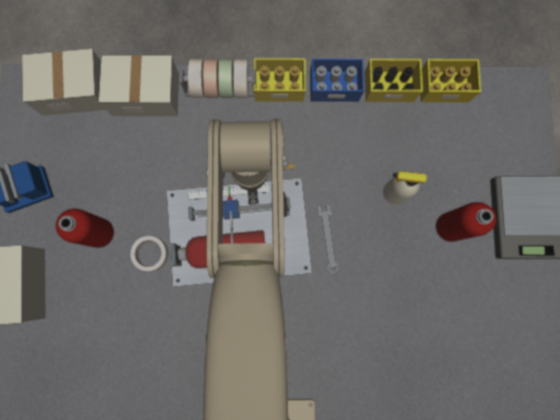

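View pics/r_s.png

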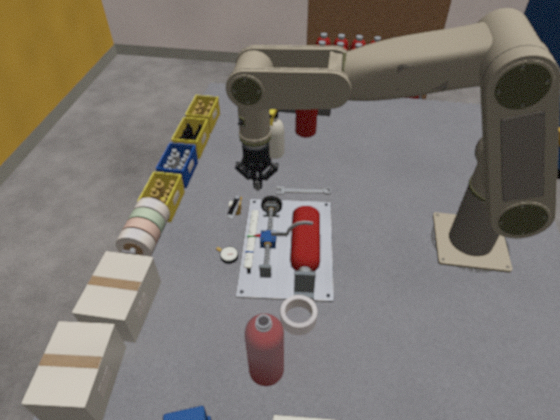

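Run:
```python
from h import *
from bench import r
a=pickle.load(open("i.pkl","rb"))["top"]["pixels"];t=r.snapshot("top")["pixels"];d=np.abs(a[235:275,165:204].astype(int)-t[235:275,165:204]).max();print(d)
if d<45: print(r.hand_in())
```

```text
4
the job is handed in; nothing more can be done
None
```

The cradle is set, and I handed the job in at about 21 s of the 72 s allowed; no verdict was reported.

- **Cylinder:** I pushed it about 27 mm with the closed fingertips at 4–5 N until the neck met the stop. There the force rose to 21 N and the tool stopped moving. The neck area looks unchanged in the top view since I backed off. The pad's own edge was too faint to see clearly, so "home" rests mainly on that force.
- **Wheel and pointer:** I rolled the wheel with six light strokes of about 5 N. The close wrist view puts the pointer tip 0.4 mm to the -y side of the mark's centre, inside its ±2.5 mm width; the top view gave a similar 0.4 mm.
- **Bench and arm:** The mark and the bystanders I could see look unmoved; the arm hid part of the last top view. At hand-in the arm was clear of everything, with the wrist force near zero.

**Disagreement:** The wrist and top cameras differ by about 2–3 mm on absolute position, which is calibration error. The pointer-to-mark gap was read within a single picture, so it isn't affected.

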